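# Brace the sander's free-spinning drive plate and tighten its lock ring

## Task

Tighten the lock ring on the leaning spindle head: first lay the wooden brace bar flat in whichever side channel leaves its nose between two lugs, so that the drive plate cannot spin, then put both prongs of the pin spanner in the ring's holes and turn the ring clockwise (seen from in front of the leaning face) until it comes up against its stop. Leave the bar lying in its channel, put the spanner back upright in its wooden rack, and do not disturb the glue bottle, the mallet or the jar.

Things in the scene. Friction and masses are not known exactly. Their poses are not given: they have to be found in the camera images.
- face (a point): Centre of the leaning face (170 x 360 mm, 20 mm thick) of the spindle head, a green casting fixed to the bench. Its z is the spindle axis, square to the face, leaning 0.5 rad from vertical towards the robot's side; x points up the slope, y level along the face, to the left. Origin on the face surface, 92 mm above the bench. An 84 mm motor lies behind, below the face's upper edge.
- channel_left (a point): Where the middle of the bar's underside belongs in the left channel: 112 mm along face +y from the spindle axis, on the channel floor 14 mm above the face; same axes as the face. The channel runs along face y, 80 to 175 mm from the axis, open at both ends, 26 mm wide between steel walls 10 mm thick that stand 16 mm above its floor.
- channel_right (a point): The same for the right channel, 112 mm along face -y from the spindle axis.
- plate (a joint): Turn of the drive plate, rad, growing clockwise seen facing it. The plate (150 mm diameter, top 12 mm above the face) spins freely (0.012 N m). Five equal lugs stand on it 72 degrees apart, 55 to 75 mm from the axis, 10 mm wide, up to 36 mm above the face; at 0 one lies uphill (face +x). The bar's nose passes 2 mm over the plate and goes between two lugs; one channel is always clear.
- plate_lug (a point): Middle of the top of one of the five lugs, 65 mm from the axis, 36 mm above the face. Its x points radially outward, its z along the spindle axis.
- ring (a joint): Turn of the lock ring relative to the drive plate, rad: 0 is tight against its stop, negative is slack; grows clockwise seen facing it. It drags with 0.22 N m, so an unbraced plate spins along with it; a braced one first turns till a lug meets the bar (up to 60 degrees), then the ring turns on it.
- ring_top (a point): Centre of the top of the dark eight-sided lock ring (84 mm across, 16 mm thick, top 28 mm above the face), on the spindle axis. Two round holes 13.5 mm in diameter, 16 mm deep, lie 23 mm either side of the centre along this frame's x; z is the spindle axis, outward. The frame turns with the ring.
- brace: Wooden brace bar, 150 g, loose, lying on the bench: 120 mm long (x) x 18 mm wide (y) x 20 mm high, with an upright grip block 45 x 18 mm on its middle reaching 56 mm above its underside. Origin at the middle of its underside, z up. Both ends are alike, either may be the nose.
- spanner: Steel pin spanner, 350 g, upright in its rack: round base 68 mm diameter, 8 mm thick; two prongs 9 mm diameter, 13 mm long below it, 23 mm either side of centre along x; flat upright grip 52 mm wide (x), 16 mm thick (y), up to 72 mm above the origin. Origin at the centre of the base's underside, z up the grip. Fully home in the ring, the origin is at ring_top. Same after a half turn.
- rack: Dark wooden spanner rack fixed to the bench, 110 (x) x 84 (y) x 40 mm high, with one slot in its top, 65 mm long (x), 19 mm wide (y), 25 mm deep, for both prongs together; the spanner's base rests on its top. Origin at the centre of its underside, z up: a racked spanner's origin lies 40 mm above it.
- glue: Yellowish glue bottle, 60 mm diameter, 160 mm high, standing; origin at the centre of its base. Leave alone.
- mallet: Wooden mallet lying on the bench: head 65 x 120 x 56 mm, handle 190 mm long and 26 mm thick running to its -x from the head; origin on the bench near the head's middle. Leave alone.
- jar: White open cup-shaped jar, 72 mm diameter, 75 mm high; origin at the centre of its base. Leave alone.
Things that resemble listed ones, but are neither listed nor needed, are in the scene too. Of the things shaped like the brace, the wooden one is meant.

How it is judged:
By the outcome, as a careful person would: the job done as asked, in the order asked, and still so for the second after the job is handed in, with the robot touching nothing.
It also fails if it takes over 67 s, if anything falls off the work surface, if the arm or the gripper's body presses on something with over 40 N, if the wrist force passes 120 N, or if a joint passes its speed limit or range.

## Robot

A 7-joint arm with a two-finger parallel gripper is mounted at the origin on the work surface. World frame = base frame: x ahead of the robot, y to its left, z up, the work surface at z = 0. Lengths are in m, angles in degrees, forces in N, time in s.
With the tool pointing down it reaches from about 0.425 to 0.8 m from the base axis. Payload 8.3 kg.
Tool frame: the origin (TCP) lies between the finger pads; the fingertips stand 17 mm ahead of it and the grasp point (between the pads) lies 2 mm behind it; z points along the fingers, y is the direction in which the jaws open and shut (so a half turn about z gives the same grasp; the last joint's range is limited). The gripper opens to 85 mm and grips with 20 to 120 N. Pads are 22 mm wide; open, the fingers measure 114 mm over their backs; the gripper's body (76 mm by 85 mm) begins 54 mm behind the grasp point. The pads swing forward as they close: fully open they stand 13 mm farther back than shut.
Start: joints at [61.771, 21.967, 0.94, 78.501, -0.361, 79.538, -2.664], TCP at [0.26, -0.568, 0.248] pointing down, gripper open.
Joint ranges: [-169.22, 169.22], [-14.56, 117.87], [-87.37, 89.26], [10.42, 133.3], [-82.24, 262.24], [0.94, 117.77], [-172.7, 172.7]. Speed limits (degrees/s): [136.94, 136.94, 172.46, 172.46, 180, 180, 180].

## Interface

Orientations are given as [roll, pitch, yaw] about the fixed x, y, z axes, in that order (R = Rz(yaw) Ry(pitch) Rx(roll)).
In Python, from station import manip gives the robot as it stands. Calls block until the motion is done:
- manip.movep(position, orientation): joint-space move of the TCP to a pose.
- manip.line_to(position, feed=0.15, ori=None): straight line of the TCP; ori=None keeps the orientation; feed is the mean speed in m/s.
- manip.movej(angles): joint-space move.
- manip.grip(opening, force=None): finger opening in m; force is the grip in N (None keeps the last); returns when the fingers have stopped.
- manip.hold(seconds).
- manip.solve_ik(position, orientation): joint angles nearest the present ones, or None.
- manip.get_obs(): the state.
- manip.capture(name): name is "scene" or "top" or "wrist"; returns the picture (400x640x3 uint8, red, green, blue); there is no depth.
- manip.get_calibration(name): a dict with "vertical_fov" (degrees; the focal length in pixels is half the picture's height over the tangent of half this angle, whatever the lens; pixels are square), "cx", "cy" (the principal point, pixels), "camera_from_world" (4x4, takes a point from world to camera coordinates); the wrist camera has in their place "T_tool_cam" (4x4, takes a point from camera to tool coordinates, whose origin is the TCP and whose axes are the flange's). Camera axes: x right, y down, z forward; pixel columns grow to the right and rows downward; lengths in m; the calibration is good to about 2 mm. A picture is of the moment at which its call begins: read the wrist's pose just before it. get_calibration takes no time and is no camera call.
A pose or a line that the arm cannot do raises manip.IKError and nothing moves.
- manip.job_done(): hands the job in, once; it reports no verdict.
The state is a dict: "t": time; "joint_positions": joint angles; "qd": joint speeds; "tau": joint torques, N m; "eef_pos": TCP position; "ee_rot": TCP orientation; "ft_force": force on the tool from outside, world axes, zero at the start; "moment": the same for the moment, N m; "grip_width": finger opening in m.
Only numpy, scipy, OpenCV 4.12 (cv2) and the standard library are available. Lean on these libraries where they do the work, as an engineer would, in place of code of your own. Each camera call takes 0.05 s, during which the arm holds its last target.

## Working session

There is one attempt and no reset: what is moved stays moved. The work goes in short steps, each a Python script; the robot and the scene stay as the last script left them, time stands still between calls to the robot, and variables do not carry over. Pictures are saved under pics/ and viewed, and the job is handed in when it is done.

```bash
ls; mkdir -p pics; python3 - <<'E'
from station import manip
import cv2, numpy as np
for n in ["scene","top","wrist"]:
    im=manip.capture(n); cv2.imwrite(f"pics/{n}0.png",im[:,:,::-1])
    c=manip.get_calibration(n); print(n,{k:(np.round(v,4).tolist() if not np.isscalar(v) else v) for k,v in c.items()})
print(manip.get_obs())
E
```

```text
pics
scene {'vertical_fov': 49.74513722609282, 'cx': 320.6448538930522, 'cy': 204.40580943873832, 'camera_from_world': [[-0.3026, 0.9529, -0.0223, 0.0743], [0.6559, 0.1911, -0.7303, -0.2162], [-0.6916, -0.2356, -0.6828, 1.7372], [0.0, 0.0, 0.0, 1.0]]}
top {'vertical_fov': 50.74625819611483, 'cx': 326.6452956666723, 'cy': 194.66429132169185, 'camera_from_world': [[-0.0278, -0.9994, -0.0184, 0.0796], [-0.9943, 0.0295, -0.1025, 0.4785], [0.1029, 0.0154, -0.9946, 1.2885], [0.0, 0.0, 0.0, 1.0]]}
wrist {'vertical_fov': 68.03849802268695, 'cx': 320.21014162003837, 'cy': 197.6583614543541, 'T_tool_cam': [[0.0002, -0.9557, -0.2944, 0.0751], [1.0, 0.0003, -0.0003, 0.0005], [0.0004, -0.2944, 0.9557, -0.1266], [0.0, 0.0, 0.0, 1.0]]}
{'t': 0.15, 'joint_positions': array([61.77101068, 22.00439992,  0.93762439, 78.54502786, -0.36000426,
       79.54114388, -2.66660103]), 'qd': array([-0.06539179, -0.07461565, -0.01634994, -0.26599341,  0.05362431,
       -0.02609594,  0.0845771 ]), 'tau': array([ 1.60099491e-03, -6.28157616e+01,  8.45486149e-01, -3.72167802e+01,
        1.67310174e-02,  1.09575005e-02, -4.20146068e-05]), 'eef_pos': array([ 0.26030993, -0.56780854,  0.24752554]), 'ee_rot': array([-1.79912267e+02,  1.45440717e-03,  2.46271633e+01]), 'ft_force': array([0.12015415, 0.58821554, 0.40321963]), 'moment': array([ 2.39474186e-02, -6.45022768e-05, -1.16378954e-02]), 'grip_width': 0.0853932827059182}
```

View pics/scene0.png

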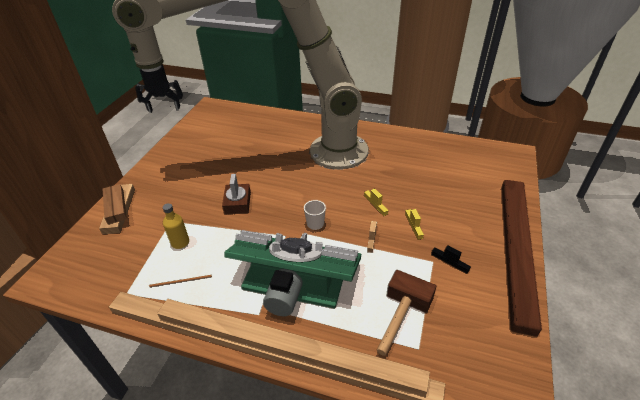

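View pics/top0.png

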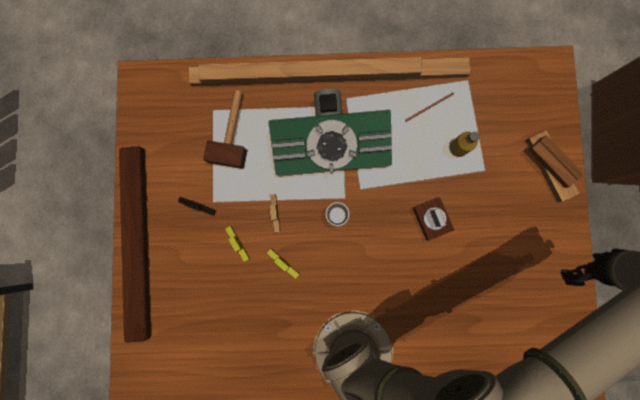

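View pics/wrist0.png

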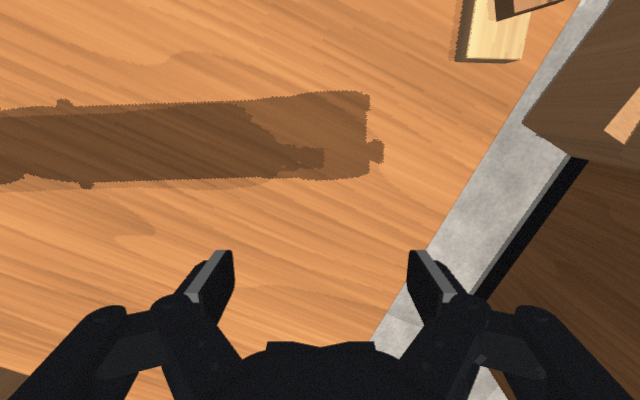

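The scene camera looks from behind the head. The top view shows the head at about (331,143), the wooden brace at (275,213), the spanner and rack at (434,218), and the jar at (337,214). Yellow and black decoys are also in view. I'll enlarge these areas.

```bash
python3 - <<'E'
import cv2
im=cv2.imread("pics/top0.png")
a=im[95:185,260:400]; cv2.imwrite("pics/top0a.png",cv2.resize(a,None,fx=5.7,fy=5.7,interpolation=cv2.INTER_CUBIC))
b=im[180:250,255:295]; b=cv2.resize(b,None,fx=8,fy=8,interpolation=cv2.INTER_CUBIC)
c=im[190:250,405:465]; c=cv2.resize(c,None,fx=8,fy=8,interpolation=cv2.INTER_CUBIC)
c=cv2.copyMakeBorder(c,0,80,0,0,cv2.BORDER_CONSTANT)
import numpy as np
cv2.imwrite("pics/top0b.png",np.hstack([b,c]))
s=cv2.imread("pics/scene0.png")
cv2.imwrite("pics/scene0a.png",cv2.resize(s[215:325,215:375],None,fx=5,fy=5,interpolation=cv2.INTER_CUBIC))
E
```

```text
(no output)
```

View pics/top0a.png

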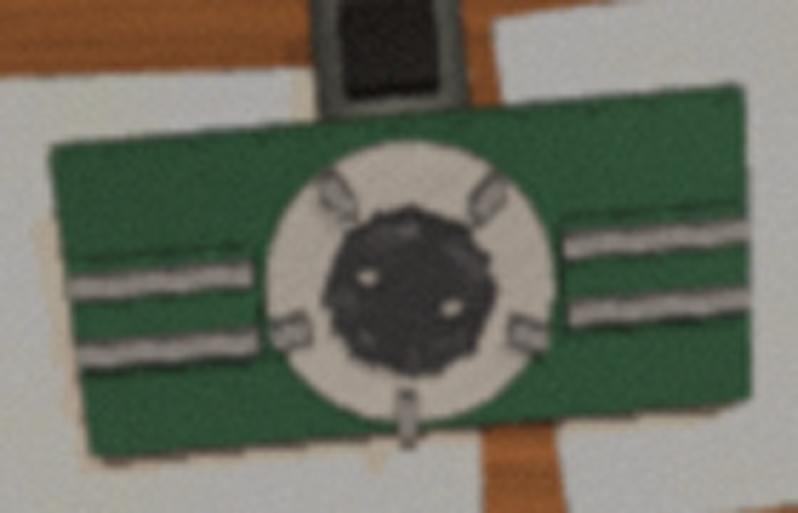

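View pics/top0b.png

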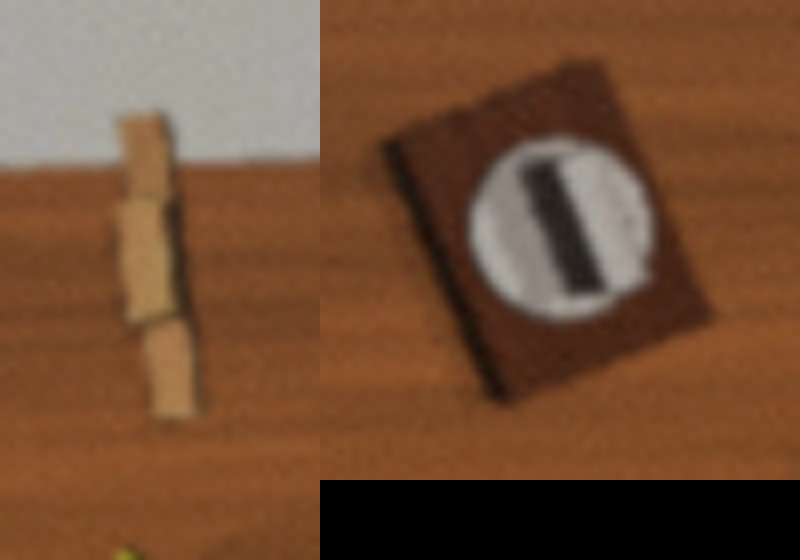

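View pics/scene0a.png

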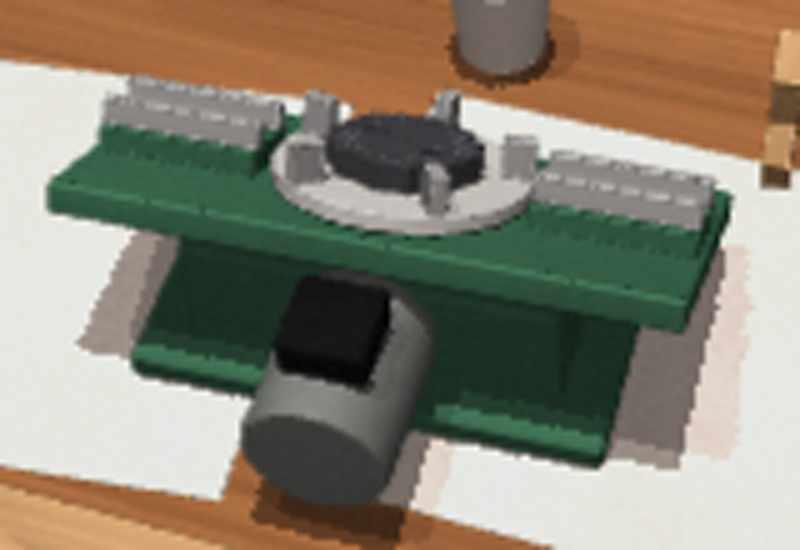

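```bash
cat > h.py <<'E'
import numpy as np, cv2
from scipy.spatial.transform import Rotation as R
from scipy.optimize import least_squares
try:
    from station import manip
except Exception as e: print(e)
def K(c):
    f=200/np.tan(np.radians(c["vertical_fov"]/2)); return f,c["cx"],c["cy"]
def E(ori): return R.from_euler('xyz',ori,degrees=True).as_matrix()
def cam_from_world(name,obs=None):
    c=manip.get_calibration(name)
    if name!="wrist": return np.array(c["camera_from_world"])
    T=np.eye(4); T[:3,:3]=E(obs["ee_rot"]); T[:3,3]=obs["eef_pos"]
    return np.linalg.inv(T@np.array(c["T_tool_cam"]))
def proj(name,P,M=None):
    c=manip.get_calibration(name); f,cx,cy=K(c)
    if M is None: M=cam_from_world(name)
    P=np.atleast_2d(P); q=P@M[:3,:3].T+M[:3,3]
    return np.c_[f*q[:,0]/q[:,2]+cx, f*q[:,1]/q[:,2]+cy]
def ray(name,uv,z,M=None):
    c=manip.get_calibration(name); f,cx,cy=K(c)
    if M is None: M=cam_from_world(name)
    uv=np.atleast_2d(uv); d=np.c_[(uv[:,0]-cx)/f,(uv[:,1]-cy)/f,np.ones(len(uv))]
    d=d@M[:3,:3]; o=-M[:3,:3].T@M[:3,3]
    return o+d*((z-o[2])/d[:,2])[:,None]
def faceT(x,y,psi):
    T=np.eye(4); T[:3,:3]=R.from_euler('z',psi).as_matrix()@R.from_euler('y',-0.5).as_matrix(); T[:3,3]=[x,y,.092]; return T
def tp(T,P): return np.atleast_2d(P)@T[:3,:3].T+T[:3,3]
def shot(tag,name="wrist"):
    """capture, save png + pose"""
    o=manip.get_obs(); im=manip.capture(name); cv2.imwrite(f"pics/{tag}.png",im[:,:,::-1])
    if name=="wrist": np.save(f"pics/{tag}.npy",cam_from_world(name,o))
    return o
E
cat > fit0.py <<'E'
from h import *
tc=lambda u,v:(u/5.7+260,v/5.7+95)
# top: corners left-up, right-up, right-down, left-down
uv=np.array([tc(*p) for p in [(54,145),(740,87),(750,402),(95,460)]])
P=np.array([[85,180,0],[85,-180,0],[-85,-180,0],[-85,180,0]])/1e3
lugs=np.array([tc(*p) for p in [(330,180),(495,183),(535,322),(407,395),(285,322)]])  # eyeballed top middle
sc=lambda u,v:(u/5+215,v/5+215)
su=np.array([sc(*p) for p in [(50,185),(685,302),(733,200)]])
SP=np.array([[85,-180,0],[85,180,0],[-85,180,0]])/1e3
def res(p):
    T=faceT(*p); return np.r_[(proj("top",tp(T,P))-uv).ravel(),(proj("scene",tp(T,SP))-su).ravel()]
s=least_squares(res,[.65,0,0],loss="soft_l1"); print(s.x,np.degrees(s.x[2])); print(res(s.x).reshape(-1,2).round(1))
T=faceT(*s.x)
print("px",[ (proj("top",tp(T,[.065*np.cos(a),.065*np.sin(a),.036]))[0]-[260,95])*5.7 for a in np.radians([36,108,180,252,324])])
print("ring",(proj("top",tp(T,[0,0,.028]))[0]-[260,95])*5.7)
bc=lambda u,v:(u/8+255,v/8+180)
e=ray("top",[bc(142,114),bc(174,416)],.020); print("brace top ends",e)
g=ray("top",[bc(144,202),bc(152,320)],.056); print("grip block",g)
rc=lambda u,v:((u-320)/8+405,v/8+190)
c=ray("top",[rc(388,145),rc(592,62),rc(712,318),rc(500,400)],.040); print("rack",c,c.mean(0))
print("base",ray("top",[rc(562,228)],.048))
print("jar",ray("top",[(337,214)],.075)); print("glue",ray("top",[(465,143)],.08))
print("mallet",ray("top",[(225,153),(240,93)],.03)); print("yellow",ray("top",[(237,243),(283,263),(197,206)],.03))
E
python3 fit0.py
```

```text
[0.62688612 0.04664281 0.05493651] 3.1476303669181847
[[-1.9  0.3]
 [ 0.8 -0.1]
 [ 0.3 -0.2]
 [-1.6 -0.4]
 [-1.5 -0.7]
 [ 0.3  0.4]
 [-0.1 -1.6]]
px [array([324.89234319, 202.03056526]), array([291.92496831, 343.98642742]), array([418.16335181, 416.12222624]), array([531.39171619, 323.55026296]), array([476.317628  , 189.02212468])]
ring [408.06803801 291.82484586]
brace top ends [[0.48743997 0.23479199 0.02      ]
 [0.36916664 0.22407113 0.02      ]]
grip block [[0.44988038 0.22933048 0.056     ]
 [0.40497217 0.22695452 0.056     ]]
rack [[ 0.42977912 -0.19887426  0.04      ]
 [ 0.45932365 -0.27821972  0.04      ]
 [ 0.36046265 -0.31817802  0.04      ]
 [ 0.33176295 -0.23643932  0.04      ]] [ 0.39533209 -0.25792783  0.04      ]
base [[ 0.3958856  -0.26144316  0.048     ]]
jar [[0.41657261 0.03576627 0.075     ]]
glue [[ 0.61855129 -0.35499903  0.08      ]]
mallet [[0.62148923 0.38217252 0.03      ]
 [0.81478548 0.3334512  0.03      ]]
yellow [[0.33868045 0.34590375 0.03      ]
 [0.27398269 0.2050337  0.03      ]
 [0.45660461 0.47021267 0.03      ]]
```

```bash
cat >> h.py <<'E'
def ori(z,y):
    """euler for tool z dir, tool y dir (approx)"""
    z=np.array(z,float)/np.linalg.norm(z); y=np.array(y,float); y-=z*(y@z); y/=np.linalg.norm(y)
    return R.from_matrix(np.c_[np.cross(y,z),y,z]).as_euler('xyz',degrees=True)
E
python3 - <<'E'
from h import *
F=faceT(.6269,.0466,.0549)
def ik(n,p,o):
    q=manip.solve_ik(p,o); print(n,None if q is None else np.round(q,0))
for s in (0,180):
    ik(f"brace{s}",[.428,.229,.04],[180,0,5+s]); ik("hover",[.428,.229,.25],[180,0,5+s])
    yr=-22
    ik(f"span{s}",[.396,-.26,.085],[180,0,-20+s]); ik(f"span{s}",[.396,-.26,.085],[180,0,70+s])
z=-F[:3,2]
ch=tp(F,[0,-.112,.014+.04])[0]; chu=tp(F,[0,-.112,.014+.12])[0]
for s in (1,-1): ik(f"chan{s}",ch,ori(z,s*F[:3,0])); ik(f"chan up{s}",chu,ori(z,s*F[:3,0]))
for s in (.045,.10,.2):
  for a in range(-180,180,45):
    y=F[:3,:3]@[np.cos(np.radians(a)),np.sin(np.radians(a)),0]
    ik(f"ring {s} {a}",tp(F,[0,0,.028+s])[0],ori(z,y))
E
```

```text
brace0 [  15.   29.  -56.  112.   29.   55. -141.]
hover [  32.   17.  -75.   97.   17.   79. -131.]
span0 [ 35.  13.  -6. 113.   2.  54. -82.]
span0 [ 44.  13. -17. 113.   5.  55.   5.]
brace180 [  7.  24. -46. 112.  22.  53.  45.]
hover [ 28.  14. -69.  97.  14.  78.  52.]
span180 [ 53.  14. -27. 112.   8.  55.  93.]
span180 [  25.   12.    5.  113.   -1.   54. -169.]
chan1 [ 34.  11. -31. 115.   4.  27.   5.]
chan up1 [ 37.   0. -30. 115.  -7.  37.  15.]
chan-1 [  19.    9.  -14.  115.   -4.   27. -169.]
chan up-1 [  29.    0.  -22.  115.   -8.   37. -165.]
ring 0.045 -180 [ 55.  17. -71. 115.  36.  35. 146.]
ring 0.045 -135 [  26.    8.  -37.  116.   15.   30. -153.]
ring 0.045 -90 [  30.    8.  -41.  116.   17.   30. -109.]
ring 0.045 -45 [ 31.   8. -42. 116.  17.  30. -64.]
ring 0.045 0 [ 30.   8. -42. 116.  17.  30. -19.]
ring 0.045 45 [ 29.   8. -40. 116.  17.  30.  26.]
ring 0.045 90 [ 31.   8. -42. 116.  17.  30.  71.]
ring 0.045 135 [ 55.  17. -71. 115.  36.  35. 101.]
ring 0.1 -180 [-81. -12.  67. 120.  25.  39. 155.]
ring 0.1 -135 [  38.    0.  -47.  116.    5.   35. -144.]
ring 0.1 -90 [ 41.   0. -50. 116.   5.  36. -99.]
ring 0.1 -45 [ 40.   0. -49. 116.   5.  36. -54.]
ring 0.1 0 [ 38.   0. -46. 116.   5.  35.  -9.]
ring 0.1 45 [ 33.  -0. -42. 116.   5.  35.  36.]
ring 0.1 90 [ 29.  -0. -38. 116.   4.  35.  81.]
ring 0.1 135 [-61.  -6.  50. 119.  13.  36. 120.]
ring 0.2 -180 [-26. -13.  13. 116.  10.  49. 166.]
ring 0.2 -135 [  19.  -12.  -25.  114.   -5.   48. -136.]
ring 0.2 -90 [ 19. -12. -25. 114.  -5.  48. -91.]
ring 0.2 -45 [ 19. -12. -25. 114.  -5.  48. -46.]
ring 0.2 0 [ 40. -14. -41. 114. -12.  48.   6.]
ring 0.2 45 [ 32. -13. -35. 114.  -9.  48.  48.]
ring 0.2 90 [ 18. -12. -24. 114.  -4.  48.  89.]
ring 0.2 135 [-26. -13.  13. 116.  10.  49. 121.]
```

```bash
python3 - <<'E'
from h import *
F=faceT(.6269,.0466,.0549); z=-F[:3,2]
p=tp(F,[0,0,.028+.12])[0]
for y in (F[:3,1],-F[:3,1]): print(manip.solve_ik(p,ori(z,y)))
manip.movep(p,ori(z,F[:3,1]))
o=shot("w1"); print(o["t"],o["eef_pos"],o["ft_force"])
manip.movep([.428,.229,.20],[180,0,185])
o=shot("w2"); print(o["t"],o["eef_pos"])
E
```

```text
[ 27.63155348  -2.94052023 -35.55462055 116.0376713    1.25567908
  37.8183734   84.02715548]
[ 43.44694683  -3.01315769 -50.48586824 115.58726877  -0.31690107
  37.7540947  -94.24530086]
2.5583 [0.55630257 0.04175394 0.22194856] [-0.01819812 -0.04215346  0.48615231]
3.5167 [0.42877254 0.22787176 0.19963394]
```

View pics/w1.png

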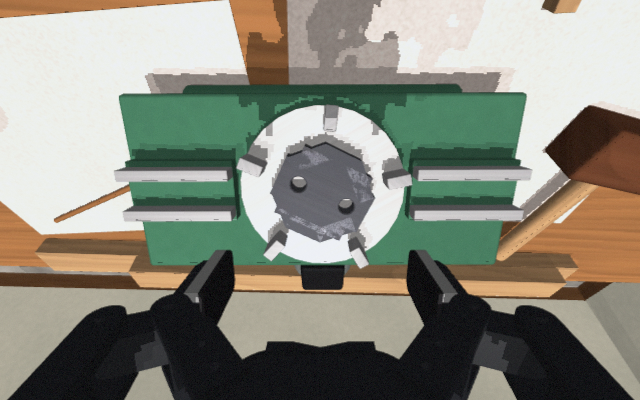

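View pics/w2.png

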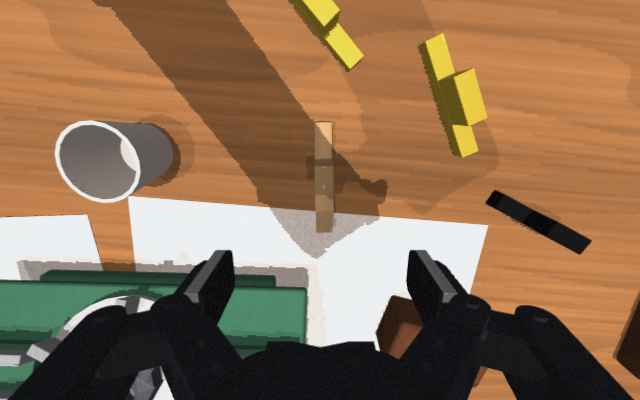

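w1 shows the whole head from along its axis, with the downhill side up in the image, the holes at about (299,182) and (346,205), and five lugs. w2 shows the wooden brace at about (324,122)-(324,232). I'll enlarge both.

```bash
python3 - <<'E'
import cv2,numpy as np
im=cv2.imread("pics/w1.png")
cv2.imwrite("pics/w1a.png",cv2.resize(im[95:275,225:425],None,fx=4,fy=3.333*1.0 if 0 else 3.3,interpolation=cv2.INTER_CUBIC) if 0 else cv2.resize(im[95:270,225:425],None,fx=3.4,fy=3.4,interpolation=cv2.INTER_CUBIC))
im=cv2.imread("pics/w2.png")
cv2.imwrite("pics/w2a.png",cv2.resize(im[115:240,280:370],None,fx=4.8,fy=4.8,interpolation=cv2.INTER_CUBIC))
E
```

```text
(no output)
```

View pics/w1a.png

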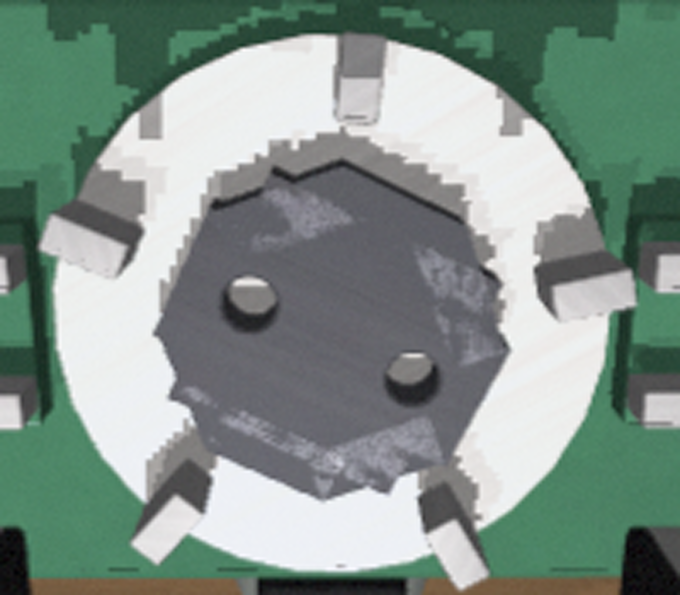

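View pics/w2a.png

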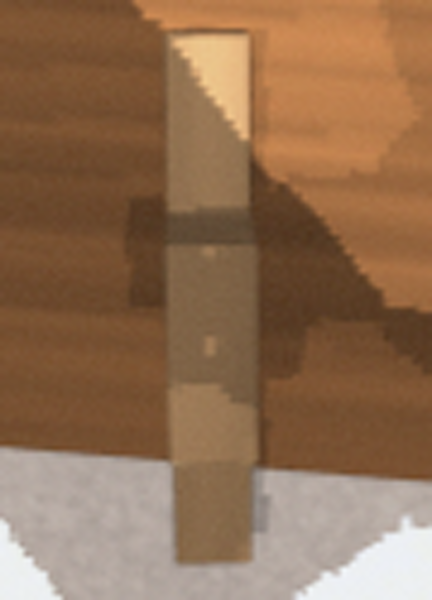

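```bash
cat > fit1.py <<'E'
from h import *
M=np.load("pics/w1.npy")
wc=lambda u,v:(u/3.4+225,v/3.4+95)
cor=np.array([(121,95),(525,94),(499,263.5),(150,264)]); CP=np.array([[-85,-180,0],[-85,180,0],[85,180,0],[85,-180,0]])/1e3
lug=np.array([wc(*p) for p in [(168,527),(458,553),(595,295),(358,99),(87,252)]])
hol=np.array([wc(250,303),wc(413,378)])
def model(p):
    x,y,psi,al,be=p; T=faceT(x,y,psi)
    a=al+np.radians(72)*np.array([-1,0,1,2,3]); L=np.c_[.065*np.cos(a),.065*np.sin(a),0*a+.036]
    H=np.array([[-1],[1]])*.023*np.array([np.cos(be),np.sin(be),0])+[0,0,.028]
    return [tp(T,CP),tp(T,L),tp(T,H)]
def res(p):
    m=model(p); return np.r_[*[(proj("wrist",a,M)-b).ravel() for a,b in zip(m,[cor,lug,hol])]]
s=least_squares(res,[.6269,.0466,.055,np.radians(25),np.radians(100)],loss="soft_l1")
print(s.x,np.degrees(s.x[2:])); print(res(s.x).reshape(-1,2).round(1))
np.save("face.npy",s.x)
M2=np.load("pics/w2.npy"); bc=lambda u,v:(u/4.8+280,v/4.8+115)
e=ray("wrist",[bc(208,32),bc(214,562)],.020,M2); print("brace ends",e,e.mean(0))
g=ray("wrist",[bc(165,245),bc(255,245),bc(257,465),bc(170,465)],.056,M2); print("block",g,g.mean(0))
E
python3 fit1.py
```

```text
[0.62696331 0.04756012 0.05722264 0.53404109 1.12053168] [ 3.27861551 30.59830068 64.20173604]
[[-3.9 -0.4]
 [ 3.7 -1.1]
 [-3.4  2.3]
 [ 0.6  2.8]
 [ 0.4  1.1]
 [ 0.2  0.5]
 [-0.4  0.4]
 [ 0.5 -4.7]
 [-0.6 -0.2]
 [ 0.3  0.8]
 [ 0.   0.7]]
brace ends [[0.36848437 0.22543628 0.02      ]
 [0.48800402 0.23750915 0.02      ]] [0.4282442  0.23147272 0.02      ]
block [[0.40709597 0.2201969  0.056     ]
 [0.40561093 0.23745678 0.056     ]
 [0.45034498 0.24229393 0.056     ]
 [0.45184919 0.22480076 0.056     ]] [0.42872527 0.23118709 0.056     ]
```

```bash
python3 - <<'E'
from h import *
x=np.load("face.npy"); F=faceT(*x[:3]); z=-F[:3,2]
yaw=185.77
manip.movep([.4285,.231,.12],[180,0,yaw])
manip.line_to([.4285,.231,.040],feed=.12)
print(manip.get_obs()["eef_pos"],manip.get_obs()["ft_force"])
manip.grip(0.0,50)
o=manip.get_obs(); print("grip",o["t"],o["grip_width"],o["eef_pos"],o["ft_force"])
manip.line_to([.4285,.231,.24],feed=.25)
o=manip.get_obs(); print("lift",o["t"],o["grip_width"],o["ft_force"])
manip.movep(tp(F,[-.001,-.112,.014+.040+.08])[0],ori(z,F[:3,0]))
o=shot("w3"); print(o["t"],o["grip_width"],o["eef_pos"],o["joint_positions"].round())
shot("t3","top")
E
```

```text
[0.42909897 0.23148326 0.0409055 ] [-0.51834305  0.32656333  0.69647065]
grip 5.425 0.017324946345713167 [0.42862993 0.23103308 0.04018915] [-0.29643562 -1.05281253  2.93908261]
lift 6.375 0.017632344137955565 [ 0.45334211  0.08621107 -2.39900529]
7.625 0.017377735824621668 [ 0.56829511 -0.06642486  0.20888925] [ 69.   3. -63. 114.  -4.  37.  13.]
```

View pics/w3.png

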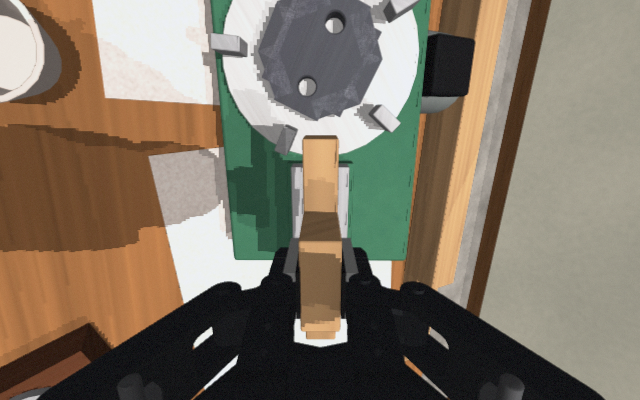

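View pics/t3.png

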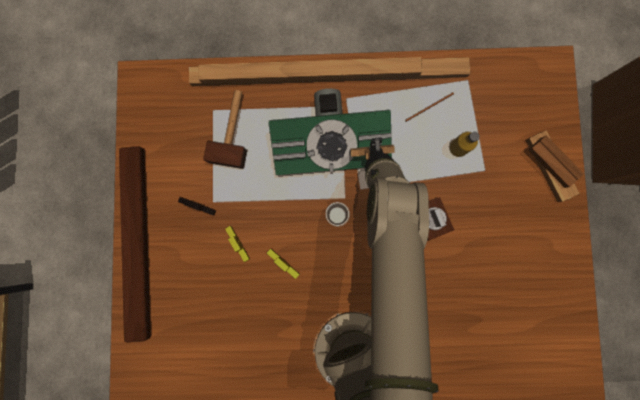

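w3 shows the bar held straight and centred on the right channel: bar middle at column 321, channel middle at about 321. Its nose points between the lugs at (285,138) and (383,117), so I'm lowering it.

```bash
python3 - <<'E'
from h import *
x=np.load("face.npy"); F=faceT(*x[:3]); z=-F[:3,2]
f0=manip.get_obs()["ft_force"]
for h in (.02,.004,.001,-.0005,-.002):
    manip.line_to(tp(F,[-.001,-.112,.014+.0402+h])[0],feed=.12 if h>.01 else .04)
    o=manip.get_obs(); print(h,o["t"],o["eef_pos"].round(4),F[:3,:3].T@(o["ft_force"]-f0), (F[:3,:3].T@(o["eef_pos"]-F[:3,3])).round(4))
    if abs((F[:3,:3].T@(o["ft_force"]-f0))[2])>6: break
manip.grip(.045)
manip.line_to(tp(F,[-.001,-.112,.014+.0402+.07])[0],feed=.2)
o=shot("w4"); print(o["t"])
shot("s4","scene")
E
python3 -c "
import cv2
im=cv2.imread('pics/s4.png');cv2.imwrite('pics/s4a.png',cv2.resize(im[200:320,205:375],None,fx=4.6,fy=4.6,interpolation=cv2.INTER_CUBIC))"
```

```text
0.02 8.375 [ 0.5972 -0.0652  0.157 ] [ 0.68858918 -0.90405449  0.83377415] [-0.0006 -0.1109  0.0744]
0.004 8.925 [ 0.6046 -0.0657  0.1425] [ 0.75120588 -1.42173806  0.22200964] [-0.0011 -0.1118  0.0581]
0.001 9.175 [ 0.6062 -0.0658  0.14  ] [ 1.07561076 -0.52621828  1.2269419 ] [-0.0009 -0.112   0.0552]
-0.0005 9.425 [ 0.6067 -0.0658  0.14  ] [-6.88164409 -0.19105546 34.2918137 ] [-0.0004 -0.112   0.0549]
10.3083
```

View pics/w4.png

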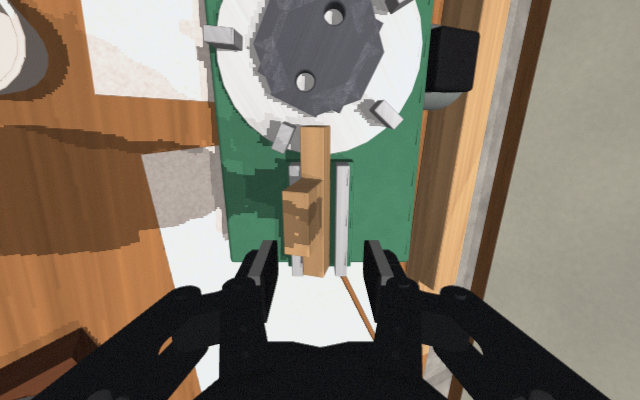

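View pics/s4a.png

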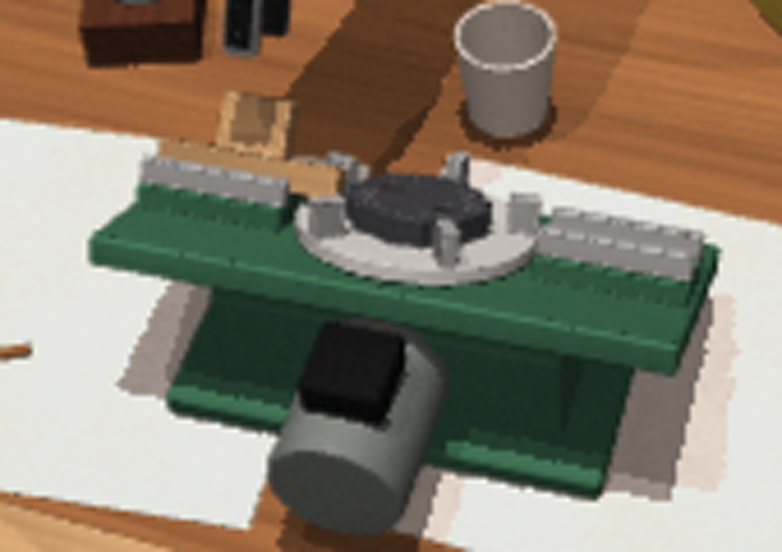

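w4 shows the bar in the right channel with its nose between the lugs. However, its block leans downhill, with the block top at columns 284-310 and the bar at 301-330. It tipped across the 4 mm side gap, so it isn't lying flat. I'll regrip it, set it against the downhill wall and press it down.

```bash
python3 - <<'E'
from h import *
x=np.load("face.npy"); F=faceT(*x[:3]); z=-F[:3,2]
Rf=F[:3,:3].T
manip.grip(.07)
P=lambda fx,h: tp(F,[fx,-.112,.014+.0402+h])[0]
def st(n):
    o=manip.get_obs(); f=Rf@(o["ft_force"]-f0); print(n,round(o["t"],2),f.round(1),(Rf@(o["eef_pos"]-F[:3,3])*1e3).round(1),round(o["grip_width"],4)); return f
f0=manip.get_obs()["ft_force"]
manip.line_to(P(-.005,.002),feed=.15); st("down")
manip.grip(0,50); st("grip")
manip.line_to(P(-.003,.003),feed=.04); st("lift")
for fx in (-.004,-.005,-.006,-.007):
    manip.line_to(P(fx,.003),feed=.03)
    if abs(st("side")[0])>8: break
for h in (.001,-.0005,-.002):
    manip.line_to(P(fx,h),feed=.03)
    if st("press")[2]>10: break
shot("w5")
E
```

```text
down 11.38 [ 1.3  0.3 -0.8] [  -4.7 -111.4   56.4] 0.0701
grip 11.89 [-0.7  0.8  6.9] [  -4.6 -112.5   56.8] 0.0168
lift 12.14 [-1.1  0.7 -1.9] [  -3.  -112.1   57.3] 0.0175
side 12.39 [-0.6  0.4 -2.6] [  -4.4 -112.    57.1] 0.0176
side 12.64 [-0.7 -0.2 -2.2] [  -5.1 -111.9   57.2] 0.0173
side 12.89 [ 2.   0.5 -3.8] [  -5.4 -112.    57.4] 0.0175
side 13.14 [ 4.5  0.4 -5. ] [  -5.5 -112.    57.5] 0.0172
press 13.39 [-2.3  1.6 20.5] [  -5.6 -112.    56.2] 0.0172
```

View pics/w5.png

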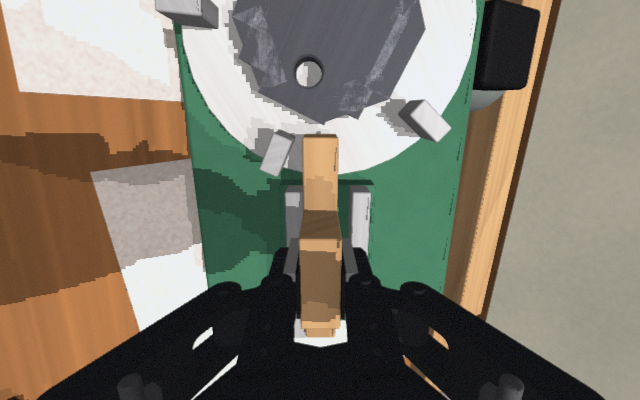

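The regripped bar is straight and touches both the downhill wall and the floor. Releasing it.

```bash
python3 - <<'E'
from h import *
x=np.load("face.npy"); F=faceT(*x[:3]); z=-F[:3,2]
manip.grip(.05)
manip.line_to(tp(F,[-.0055,-.112,.014+.0402+.08])[0],feed=.2)
o=shot("w6"); print(o["t"])
E
```

```text
14.4583
```

View pics/w6.png

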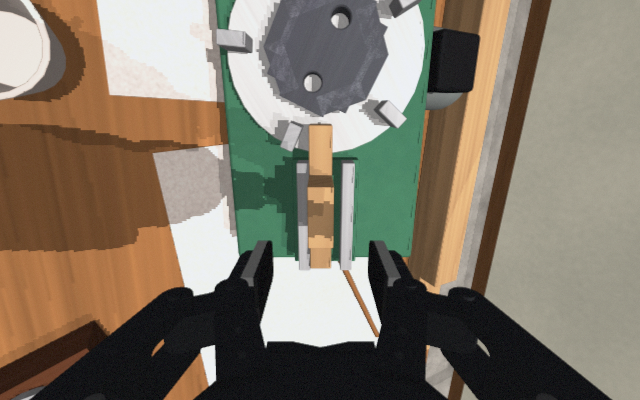

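w6 shows the bar flat and flush with the downhill wall at column 308, its nose between the lugs at (291,135) and (390,113). Next, the spanner.

```bash
python3 - <<'E'
from h import *
for yaw in (22,202):
    print(yaw,manip.solve_ik([.396,-.26,.20],[180,0,yaw]),manip.solve_ik([.396,-.26,.085],[180,0,yaw]))
q=manip.solve_ik([.396,-.26,.20],[180,0,22]); 
q=np.array(q); q[6]+=180; print(q)
x=np.load("face.npy"); F=faceT(*x[:3])
manip.line_to(tp(F,[-.0055,-.112,.19])[0],feed=.25)
manip.grip(.06)
if q[6]<170: manip.movej(q)
else: manip.movep([.396,-.26,.20],[180,0,22])
o=shot("w7"); print(o["t"],o["eef_pos"],o["ee_rot"],o["joint_positions"].round(1),o["ft_force"])
E
```

```text
22 [ 88.01503035  14.1637083  -66.1423703  103.41792902  13.66898705
  71.26046904 -49.93383772] [ 78.4917576   22.00660883 -57.31529525 111.34660786  21.76567897
  58.26734311 -56.6836407 ]
202 [ 90.00832399  15.35890582 -69.00775157 103.37216284  15.10443829
  71.61935878 128.84231124] [ 84.11780034  26.03308701 -65.37434479 111.18664612  27.33882148
  60.31322792 118.78368249]
[ 88.01503035  14.1637083  -66.1423703  103.41792902  13.66898705
  71.26046904 130.06616228]
16.825 [ 0.39627936 -0.25958411  0.20002818] [-1.79998072e+02  2.77297212e-02 -1.58031265e+02] [ 88.   14.2 -66.2 103.4  13.6  71.2 130. ] [ 0.25133177 -0.0526394   0.03497923]
```

View pics/w7.png

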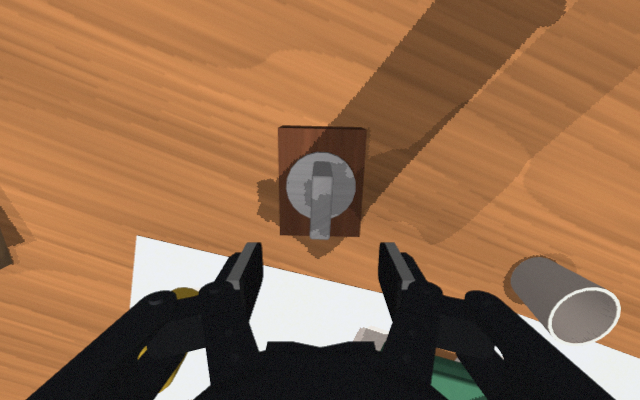

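```bash
python3 - <<'E'
import cv2
im=cv2.imread("pics/w7.png")
cv2.imwrite("pics/w7a.png",cv2.resize(im[120:250,265:380],None,fx=4.5,fy=4.5,interpolation=cv2.INTER_CUBIC))
E
```

```text
(no output)
```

View pics/w7a.png

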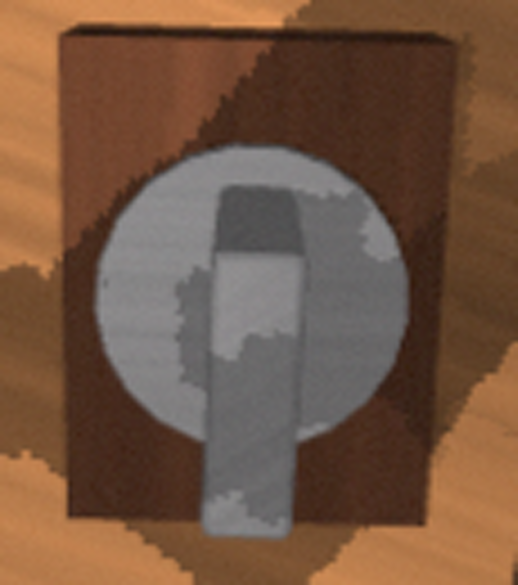

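```bash
python3 - <<'E'
from h import *
M=np.load("pics/w7.npy"); c=lambda u,v:(u/4.5+265,v/4.5+120)
g=ray("wrist",[c(217,255),c(303,255),c(293,536),c(203,530)],.112,M)
print(g,g.mean(0)); d=(g[3]+g[2]-g[0]-g[1])/2; print("len",np.linalg.norm(d),"yaw",np.degrees(np.arctan2(d[1],d[0])))
b=ray("wrist",[c(97,295),c(408,295),c(252,145),c(252,443)],.048,M); print(b,b.mean(0),np.linalg.norm(b[0]-b[1]))
r=ray("wrist",[c(60,35),c(455,42),c(425,522),c(68,517)],.040,M); print(r,r.mean(0)); d=(r[3]+r[2]-r[0]-r[1])/2; print("yaw",np.degrees(np.arctan2(d[1],d[0])),np.linalg.norm(d))
E
```

```text
[[ 0.37494031 -0.27424683  0.112     ]
 [ 0.36963562 -0.26110089  0.112     ]
 [ 0.4170462  -0.24320395  0.112     ]
 [ 0.42189959 -0.25831808  0.112     ]] [ 0.39588043 -0.25921743  0.112     ]
len 0.05012446261700498 yaw 19.71958146879975
[[ 0.40724437 -0.29085934  0.048     ]
 [ 0.38211315 -0.2285777   0.048     ]
 [ 0.36471351 -0.27195877  0.048     ]
 [ 0.42641346 -0.24699869  0.048     ]] [ 0.39512112 -0.25959862  0.048     ] 0.06716085984035466
[[ 0.3595052  -0.317468    0.04      ]
 [ 0.32981139 -0.24006284  0.04      ]
 [ 0.43246574 -0.20079551  0.04      ]
 [ 0.46255934 -0.27879995  0.04      ]] [ 0.39608542 -0.25928158  0.04      ]
yaw 20.749852850497977 0.10998852850710213
```

```bash
python3 - <<'E'
import cv2,numpy as np
a=cv2.imread("pics/w3.png")[0:110,270:380]; b=cv2.imread("pics/w6.png")[0:110,270:380]
cv2.imwrite("pics/hol.png",cv2.resize(np.hstack([a,b]),None,fx=3.6,fy=3.6,interpolation=cv2.INTER_CUBIC))
E
```

View pics/hol.png

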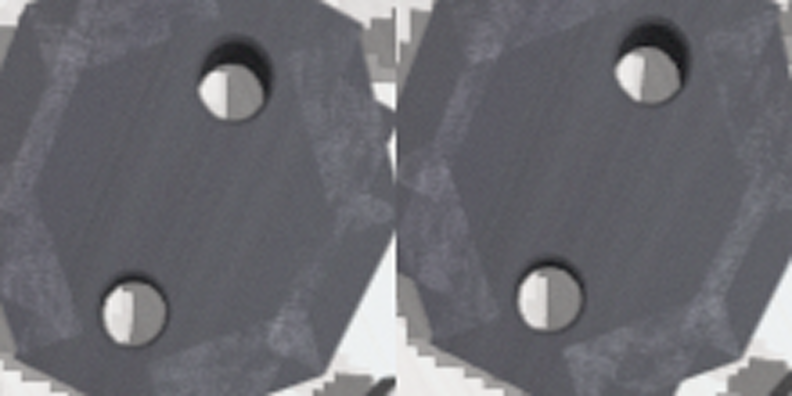

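```bash
python3 - <<'E'
from h import *
x=np.load("face.npy"); F=faceT(*x[:3])
def rayF(uv,zf,M):
    f,cx,cy=K(manip.get_calibration("wrist")); uv=np.atleast_2d(uv); d=np.c_[(uv[:,0]-cx)/f,(uv[:,1]-cy)/f,np.ones(len(uv))]@M[:3,:3]
    o=-M[:3,:3].T@M[:3,3]; o=F[:3,:3].T@(o-F[:3,3]); d=d@F[:3,:3]
    return o+d*((zf-o[2])/d[:,2])[:,None]
for n,uv in [("w1",[(250/3.4+225,303/3.4+95),(413/3.4+225,378/3.4+95)]),("w3",[(235/3.6+270,79/3.6),(134/3.6+270,310/3.6)]),("w6",[(257/3.6+270,61/3.6),(155/3.6+270,295/3.6)])]:
    p=rayF(uv,.028,np.load(f"pics/{n}.npy")); d=p[0]-p[1]
    print(n,(p*1e3).round(1).tolist(),"c",(p.mean(0)*1e3).round(1),"len",np.linalg.norm(d)*1e3,"ang",np.degrees(np.arctan2(d[1],d[0])))
E
```

```text
w1 [[-10.8, -20.9, 28.0], [9.4, 20.7, 28.0]] c [-0.7 -0.1 28. ] len 46.19905381733973 ang -115.83432714366398
w3 [[9.5, 20.5, 28.0], [-10.4, -21.3, 28.0]] c [-0.4 -0.4 28. ] len 46.30824509452104 ang 64.56417483552568
w6 [[9.5, 20.5, 28.0], [-10.4, -21.4, 28.0]] c [-0.5 -0.4 28. ] len 46.379623341012866 ang 64.59850104361125
```

```bash
python3 - <<'E'
from h import *
x=np.load("face.npy"); F=faceT(*x[:3]); z=-F[:3,2]
S=[.3957,-.2594]; yaw=200.2
manip.movep(S+[.13],[180,0,yaw])
manip.line_to(S+[.083],feed=.12)
manip.grip(0,100)
o=manip.get_obs(); print("grip",o["t"],o["grip_width"],o["eef_pos"],o["ft_force"]); h=o["eef_pos"][2]-.040; np.save("hsp.npy",h)
manip.line_to(S+[.24],feed=.25)
o=manip.get_obs(); print("lift",o["t"],o["grip_width"],o["ft_force"],h)
a=np.radians(154.4); y=F[:3,:3]@[np.cos(a),np.sin(a),0]
p=tp(F,[-.0005,-.0003,.028+h+.05])[0]
q=manip.solve_ik(p,ori(z,y)); print(np.round(q,1), np.round(o["joint_positions"],1))
E
```

```text
grip 18.275 0.014970127609566404 [ 0.3960931  -0.25969695  0.08371906] [-1.70298449  0.5096559   6.0884883 ]
lift 19.05 0.014958755920300833 [-0.41731025  0.0900873  -2.35800759] 0.043719057440532345
[ 54.3   2.5 -63.7 115.6   8.5  35.  143.1] [ 89.9  11.5 -67.1 100.1  10.9  75.7 130.6]
```

```bash
python3 - <<'E'
from h import *
x=np.load("face.npy"); F=faceT(*x[:3]); z=-F[:3,2]; h=float(np.load("hsp.npy"))
a=np.radians(154.4); y=F[:3,:3]@[np.cos(a),np.sin(a),0]
P=lambda e: tp(F,[-.0005,-.0003,.028+h+e])[0]
manip.movep(P(.05),ori(z,y))
manip.line_to(P(.020),feed=.1)
manip.hold(.2)
o=shot("w8"); print(o["t"],F[:3,:3].T@(o["eef_pos"]-F[:3,3])*1e3,28+h*1e3+20,o["ft_force"],o["joint_positions"].round(1)); shot("s8","scene"); shot("t8","top")
E
python3 -c "
import cv2
im=cv2.imread('pics/s8.png');cv2.imwrite('pics/s8a.png',cv2.resize(im[190:300,215:345],None,fx=5,fy=5,interpolation=cv2.INTER_CUBIC))"
```

```text
21.0167 [ 2.66515765e-02 -6.49827927e-01  9.22615167e+01] 91.71905744053234 [ 0.13078178  0.47089051 -3.178796  ] [ 49.2   8.5 -61.4 115.7  20.   32.9 133.5]
```

View pics/w8.png

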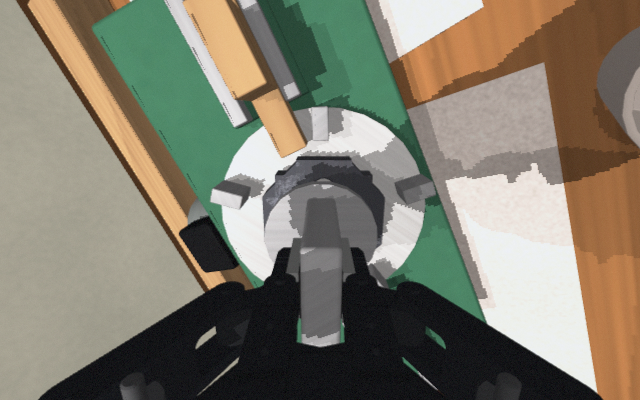

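View pics/s8a.png

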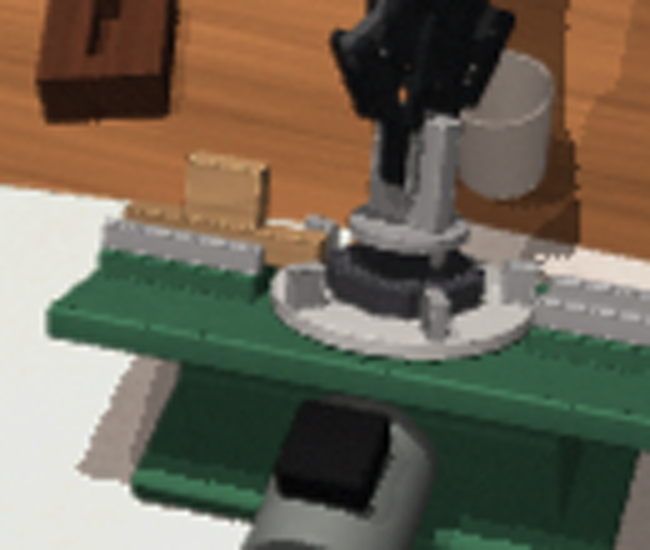

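The spanner is held square and sits centred over the ring (ring middle near column 322). Inserting with force watch.

```bash
python3 - <<'E'
from h import *
x=np.load("face.npy"); F=faceT(*x[:3]); z=-F[:3,2]; h=float(np.load("hsp.npy"))
Rf=F[:3,:3].T; f0=manip.get_obs()["ft_force"]
P=lambda e: tp(F,[-.0005,-.0003,.028+h+e])[0]
for e in (.011,.006,.001,-.0005):
    manip.line_to(P(e),feed=.06)
    o=manip.get_obs(); f=Rf@(o["ft_force"]-f0); print(e,round(o["t"],2),f.round(1),o["moment"].round(2),(Rf@(o["eef_pos"]-F[:3,3])*1e3-[0,0,28+h*1e3]).round(2))
    if f[2]>12: break
shot("s9","scene"); print(o["joint_positions"])
E
python3 -c "
import cv2
im=cv2.imread('pics/s9.png');cv2.imwrite('pics/s9a.png',cv2.resize(im[190:300,215:345],None,fx=5,fy=5,interpolation=cv2.INTER_CUBIC))"
```

```text
0.011 21.47 [0.2 1.3 0.4] [-0.01  0.78 -0.03] [-0.79 -0.12 10.94]
0.006 21.72 [-0.4  0.3 -0.1] [-0.05  0.88 -0.01] [-0.61 -0.18  6.06]
0.001 21.97 [ 0.   1.1 -0.2] [-0.03  0.84 -0.01] [-0.51 -0.11  1.12]
-0.0005 22.22 [-10.1   0.   36.6] [-0.17  2.82 -0.1 ] [-0.43 -0.12  0.75]
[ 44.97532016  11.6499048  -58.34849118 115.6864618   26.04991231
  31.80128308 128.30781933]
```

View pics/s9a.png

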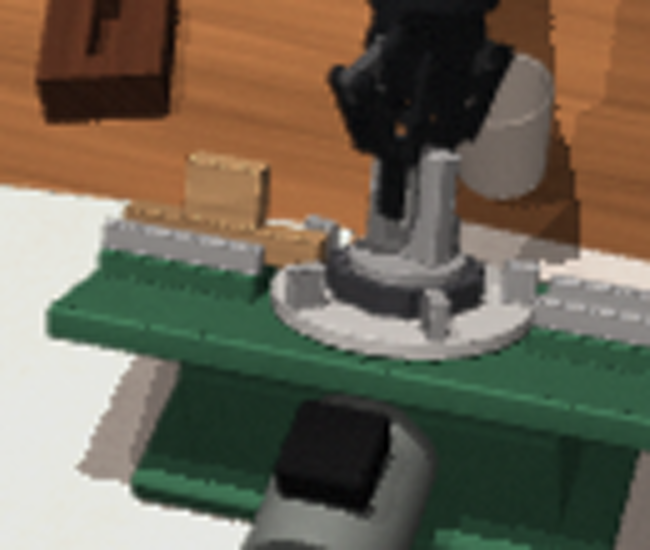

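```bash
cat > turn.py <<'E'
from h import *
import sys
x=np.load("face.npy"); F=faceT(*x[:3]); h=float(np.load("hsp.npy")); Rf=F[:3,:3].T
def turn(steps,lim):
    q=np.array(manip.get_obs()["joint_positions"],float)
    base=np.load("qt.npy"); q7=base[6]
    for d in steps:
        q7-=d
        if q7<-170: print("range"); break
        b=base.copy(); b[6]=q7; manip.movej(b); base=b; np.save("qt.npy",b)
        o=manip.get_obs(); m=Rf@(o["moment"]); f=Rf@o["ft_force"]
        print(round(o["t"],2),"cmd",round(q7,1),"act",round(o["joint_positions"][6],1),"Mz",round(m[2]-M0,3),"tau7",round(o["tau"][6],3),"f",f.round(0),"e",(Rf@(o["eef_pos"]-F[:3,3])*1e3).round(1),round(o["grip_width"],4))
        if abs(m[2]-M0)>lim: print("LIMIT"); break
E
python3 - <<'E'
import turn as T
from turn import *
manip.line_to(tp(F,[-.0005,-.0003,.028+h+.0007])[0],feed=.03)
manip.hold(.2)
o=manip.get_obs(); print(Rf@o["ft_force"],Rf@o["moment"]); T.M0=(Rf@o["moment"])[2]; np.save("M0.npy",T.M0)
np.save("qt.npy",o["joint_positions"])
T.turn([15,10,5,5,5,5,5],.15)
E
```

```text
[-3.69750637 -1.45934262  7.55713774] [-0.11546796  1.2162675  -0.01337521]
23.07 cmd 113.6 act 113.8 Mz -0.002 tau7 -0.796 f [-0. -0.  2.] e [-0.1 -0.7 72.7] 0.0146
23.37 cmd 103.6 act 103.9 Mz 0.023 tau7 -0.892 f [-2. -0.  2.] e [-0.2 -0.4 72.7] 0.0153
23.62 cmd 98.6 act 98.9 Mz 0.006 tau7 -0.606 f [-2.  0.  3.] e [-0.3 -0.4 72.6] 0.0148
23.87 cmd 93.6 act 93.9 Mz -0.047 tau7 -0.617 f [-1.  0.  3.] e [-0.3 -0.3 72.7] 0.0148
24.12 cmd 88.6 act 88.9 Mz 0.007 tau7 -0.624 f [-2.  1.  4.] e [-0.3 -0.4 72.7] 0.0151
24.37 cmd 83.6 act 83.9 Mz -0.014 tau7 -0.61 f [-2.  3.  3.] e [-0.5  0.1 72.7] 0.0153
24.62 cmd 78.6 act 78.9 Mz 0.082 tau7 -0.61 f [-2.  3.  4.] e [-0.4 -0.  72.6] 0.0145
```

```bash
python3 - <<'E'
import turn as T
from turn import *
T.M0=float(np.load("M0.npy"))
T.turn([5]*6,.45)
shot("w10"); shot("s10","scene")
E
python3 -c "
import cv2
im=cv2.imread('pics/s10.png');cv2.imwrite('pics/s10a.png',cv2.resize(im[190:300,215:345],None,fx=5,fy=5,interpolation=cv2.INTER_CUBIC))"
```

```text
24.87 cmd 73.6 act 73.9 Mz 0.009 tau7 -0.476 f [-3.  4.  5.] e [-0.4 -0.1 72.7] 0.0148
25.12 cmd 68.6 act 68.9 Mz 0.007 tau7 -0.471 f [-2.  3.  5.] e [-0.4 -0.2 72.6] 0.0149
25.37 cmd 63.6 act 64.0 Mz -0.011 tau7 -0.46 f [-3.  3.  4.] e [-0.4 -0.3 72.6] 0.0152
25.62 cmd 58.6 act 59.0 Mz -0.02 tau7 -0.443 f [-2.  2.  6.] e [-0.4 -0.4 72.6] 0.0151
25.87 cmd 53.6 act 54.0 Mz 0.01 tau7 -0.428 f [-4.  2.  6.] e [-0.4 -0.5 72.6] 0.0154
26.12 cmd 48.6 act 49.0 Mz 0.08 tau7 -0.562 f [-3.  2.  5.] e [-0.4 -0.5 72.6] 0.015
```

View pics/w10.png

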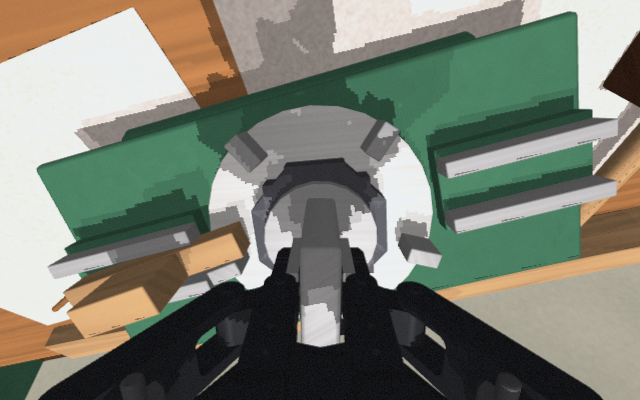

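View pics/s10a.png

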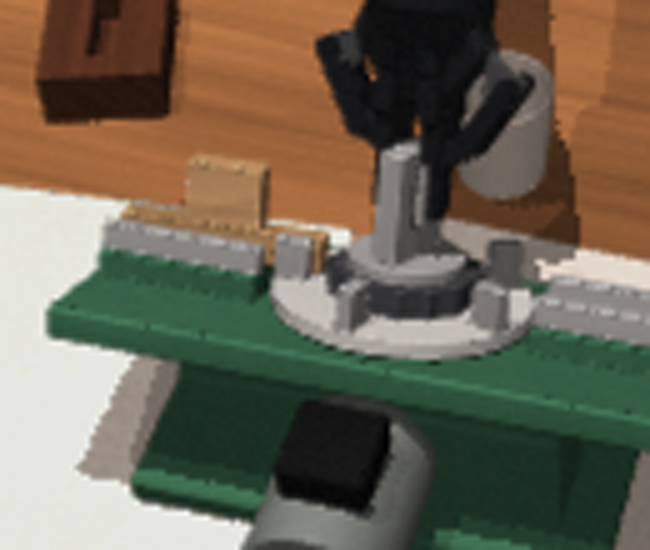

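A lug now sits against the uphill side of the bar's nose. I'll keep turning.

```bash
python3 - <<'E'
import turn as T
from turn import *
T.M0=float(np.load("M0.npy"))
T.turn([5]*12,.5)
shot("w11")
E
```

```text
26.47 cmd 43.6 act 44.1 Mz 2.503 tau7 -3.021 f [-3. -1.  5.] e [-0.5 -0.4 72.7] 0.0151
LIMIT
```

View pics/w11.png

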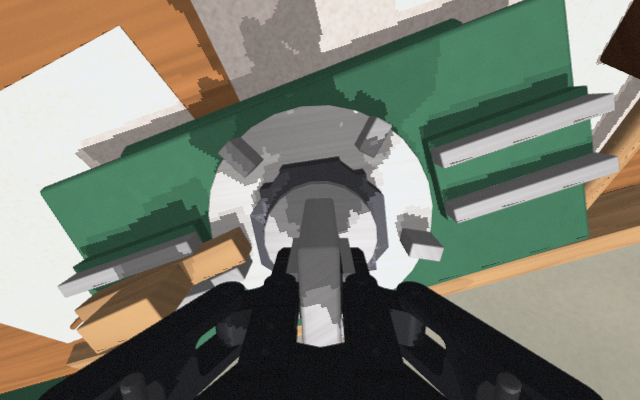

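Torque jumped from about 0.1 to 2.5 N·m within one 5° step. That is far above the 0.22 N·m drag, and in w11 a lug is against the bar, so the ring should be at its stop. I'll confirm the torque holds, then back off inside the prong play.

```bash
python3 - <<'E'
import turn as T
from turn import *
T.M0=float(np.load("M0.npy"))
manip.hold(.3)
o=manip.get_obs(); print("held",o["t"],(Rf@o["moment"])[2],o["joint_positions"][6])
T.turn([-2,-3],9)
h2=.0007
ee=manip.get_obs()
for e in (.008,.016,.04):
    manip.line_to(tp(F,[-.0005,-.0003,.028+h+e])[0],feed=.08)
    o=manip.get_obs(); print(e,round(o["t"],2),(Rf@o["ft_force"]).round(1),(Rf@o["moment"]).round(2))
manip.line_to(tp(F,[-.0005,-.0003,.028+h+.09])[0],feed=.2)
shot("s12","scene"); shot("w12"); print(manip.get_obs()["grip_width"],manip.get_obs()["joint_positions"])
E
python3 -c "
import cv2
im=cv2.imread('pics/s12.png');cv2.imwrite('pics/s12a.png',cv2.resize(im[170:300,215:355],None,fx=4.6,fy=4.6,interpolation=cv2.INTER_CUBIC))"
```

```text
held 26.8167 2.6408659943793484 43.879643223153536
27.07 cmd 45.6 act 45.8 Mz 1.682 tau7 -1.509 f [-3.  1.  7.] e [-0.5 -0.5 72.6] 0.0147
27.32 cmd 48.6 act 48.7 Mz 0.274 tau7 0.034 f [-4.  2.  8.] e [-0.6 -0.5 72.6] 0.0152
0.008 27.57 [-2.4  1.9 -1.7] [0.53 1.15 0.04]
0.016 27.82 [-0.7 -0.2 -3.6] [-0.02  0.85  0.01]
0.04 28.27 [-1.9  0.1 -3. ] [-0.01  0.86 -0.04]
0.014960925976903502 [ 58.31141798  -6.66311726 -62.40415654 115.2023918   -7.66179836
  39.49277536  76.9113052 ]
```

View pics/s12a.png

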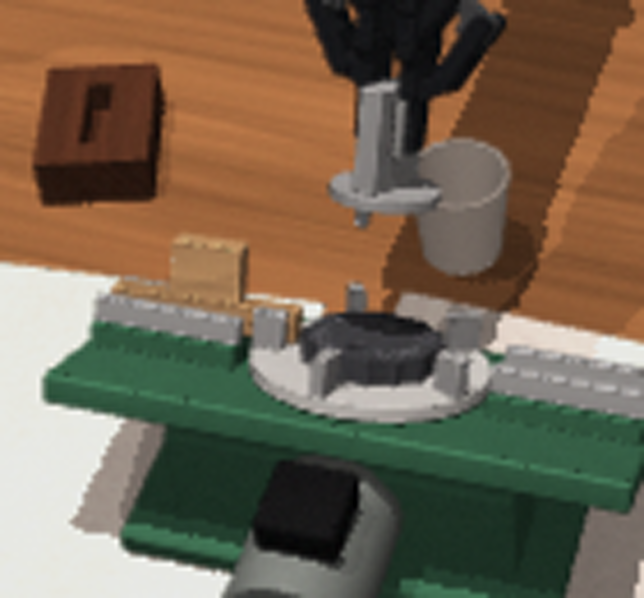

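View pics/w12.png

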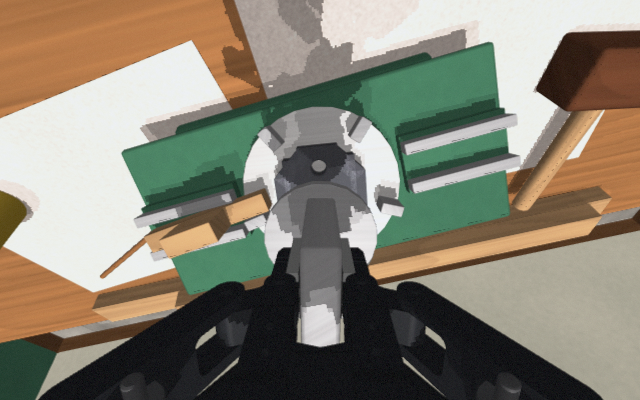

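s12 shows the spanner clear of the ring, the bar still flat in its channel with a lug against it, and the jar and rack undisturbed. Now to rack the spanner.

```bash
python3 - <<'E'
from h import *
h=float(np.load("hsp.npy")); S=[.3957,-.2594]
p=np.array(manip.get_obs()["eef_pos"])
try: manip.line_to(p+[-.05,-.02,.03],feed=.2)
except manip.IKError as e: print(e)
manip.movep(S+[.24],[180,0,200.2])
manip.line_to(S+[.04+h+.02],feed=.2)
manip.hold(.15)
o=shot("w13"); print(o["t"],o["eef_pos"],o["ee_rot"],o["ft_force"],o["joint_positions"].round(0)); shot("s13","scene")
E
python3 -c "
import cv2
im=cv2.imread('pics/s13.png');cv2.imwrite('pics/s13a.png',cv2.resize(im[150:230,190:290],None,fx=6,fy=6,interpolation=cv2.INTER_CUBIC))"
```

```text
32.35 [ 0.39675122 -0.25984997  0.10522917] [-1.79869749e+02  1.11651352e-01 -1.59791590e+02] [ 0.14758181  0.12074386 -3.15450771] [ 32.  11.  -3. 112.   1.  57. 139.]
```

View pics/w13.png

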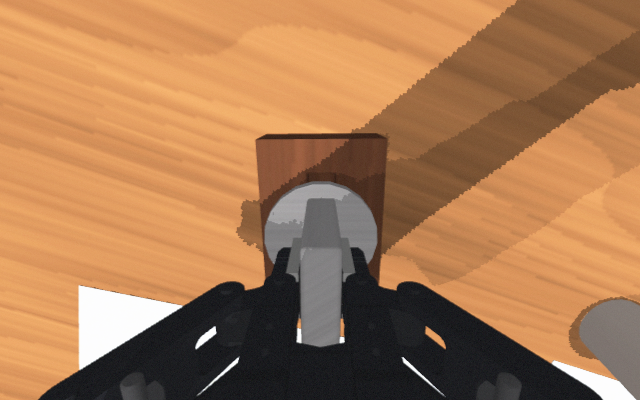

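View pics/s13a.png

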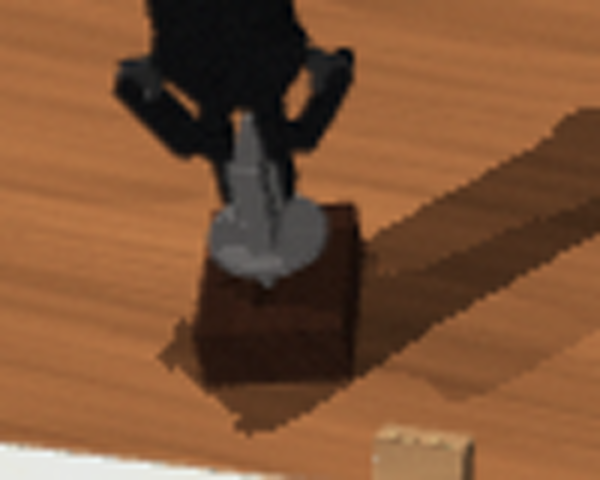

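The spanner is centred on the slot (base at column 321, slot at about column 321). Lowering with force checks.

```bash
python3 - <<'E'
from h import *
h=float(np.load("hsp.npy")); S=[.3957,-.2594]
f0=manip.get_obs()["ft_force"]
for e in (.011,.005,.001,-.0003):
    manip.line_to(S+[.04+h+e],feed=.06)
    o=manip.get_obs(); f=o["ft_force"]-f0; print(e,round(o["t"],2),f.round(1),(o["eef_pos"]-[*S,.04+h]).round(4))
    if f[2]>8: break
if o["eef_pos"][2]-.04-h<.003:
    manip.grip(.05)
    manip.line_to(S+[.20],feed=.2)
    shot("w14"); shot("s14","scene")
    print(manip.get_obs()["t"],manip.get_obs()["ft_force"])
E
```

```text
0.011 32.75 [-0.7  0.6  0.1] [-0.0005  0.0003  0.0104]
0.005 33.0 [ 0.1  0.4 -1.1] [-0.0003  0.0002  0.0045]
0.001 33.25 [0.8 0.6 0.3] [-0.0002  0.0001  0.0007]
-0.0003 33.5 [0.  1.7 2.1] [ 0.0002 -0.0001 -0.    ]
34.7667 [-0.31940529 -0.44418926 -0.49581812]
```

View pics/w14.png

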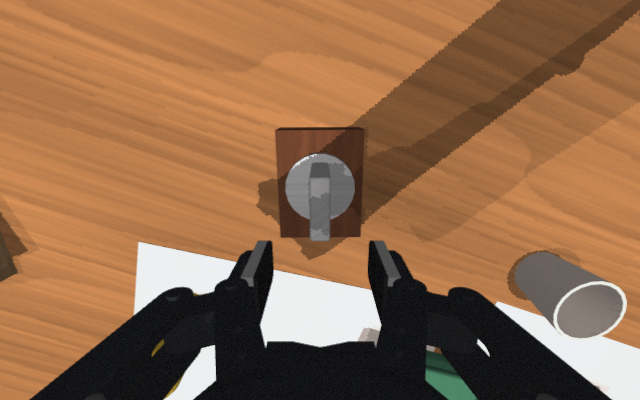

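View pics/s14.png

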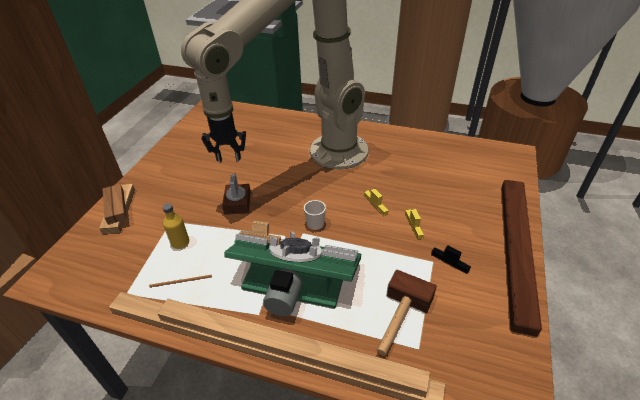

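The spanner is back upright in its rack at (320,187) in w14, and the bottle, jar and mallet haven't moved. One last close look at the head and bar.

```bash
python3 - <<'E'
from h import *
x=np.load("face.npy"); F=faceT(*x[:3]); z=-F[:3,2]
manip.movep(tp(F,[0,0,.028+.12])[0],ori(z,F[:3,1]))
o=shot("w15"); print(o["t"])
im=cv2.imread("pics/w15.png"); cv2.imwrite("pics/w15a.png",cv2.resize(im[90:275,115:425],None,fx=2.55,fy=2.55,interpolation=cv2.INTER_CUBIC))
E
```

```text
36.0583
```

View pics/w15a.png

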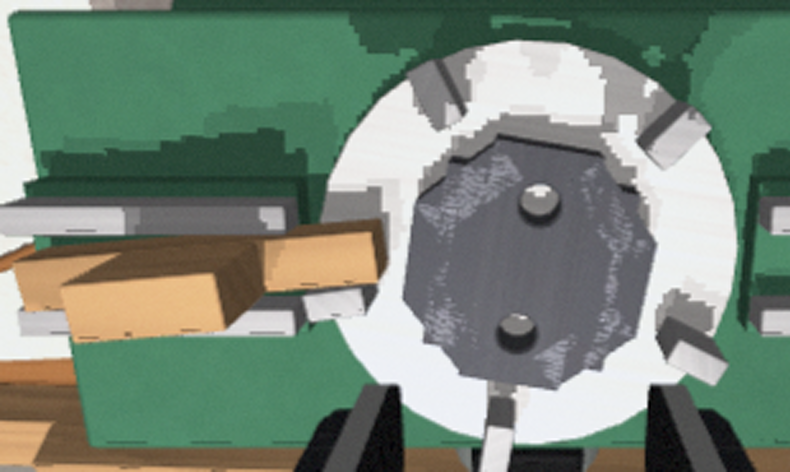

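The bar looks slightly yawed in its channel, because the lug pushed its nose downhill. I'll fit its pose to check that it still lies flat.

```bash
python3 - <<'E'
from h import *
x=np.load("face.npy"); F=faceT(*x[:3]); M=np.load("pics/w15.npy")
c=lambda p:(p[0]/2.55+115,p[1]/2.55+90)
uv=np.array([c(p) for p in [(63,285),(218,272),(228,328),(76,342),(372,232),(378,285)]])
# bar frame: x along +face y (nose at +x), y=-face x (downhill), z up ; block top corners tail-downhill, nose-downhill, nose-uphill, tail-uphill ; nose top corners downhill, uphill
B=np.array([[-22.5,9,56],[22.5,9,56],[22.5,-9,56],[-22.5,-9,56],[60,9,20],[60,-9,20]])/1e3
A=np.array([[0,-1,0],[1,0,0],[0,0,1.]])
def pts(p):
    Rr=A@R.from_euler('ZYX',p[3:]).as_matrix(); return tp(F,B@Rr.T+p[:3])
r=lambda p:(proj("wrist",pts(p),M)-uv).ravel()
s=least_squares(r,[-.004,-.112,.014,0,0,0])
print("pos mm",s.x[:3]*1e3,"yaw,pitch,roll",np.degrees(s.x[3:])); print(r(s.x).reshape(-1,2).round(1))
g=lambda p:r([p[0],p[1],.0142,p[2],0,0]); s=least_squares(g,[-.004,-.112,0]); print("flat fit",s.x*[1e3,1e3,57.3],g(s.x).reshape(-1,2).round(1).tolist())
E
```

```text
pos mm [  -0.16600346 -111.45184706   11.73860898] yaw,pitch,roll [ 4.75695446  0.54566093 -1.4506505 ]
[[-0.4 -0.5]
 [-0.3 -0.5]
 [ 0.4  0.7]
 [ 0.5  0.2]
 [-0.4  0.3]
 [ 0.1 -0.1]]
flat fit [  -2.32447115 -110.01800415    4.32969579] [[-1.1, -0.6], [-0.4, -0.1], [0.4, 1.3], [-0.0, 0.1], [0.4, -0.2], [0.9, -0.4]]
```

The bar is flat (pitch 0.5°, roll 1.5°) and yawed 4–5° within the channel's play, with its nose between the lugs. Handing in.

```bash
python3 - <<'E'
from h import *
print(manip.get_obs()["t"],manip.get_obs()["ft_force"]); print(manip.job_done())
E
```

```text
36.1083 [-0.80502908 -0.3563895  -0.50052408]
the job is handed in; nothing more can be done
None
```

I laid the wooden bar in the right channel, turned the ring clockwise to its stop, put the spanner back in its rack, and handed in at 36.1 s. No verdict was reported.

- **Bar:** The left channel was nearly blocked by a lug, so I used the right one. The bar tipped on the first release. I regripped it, set it against the downhill wall and pressed it onto the floor before turning the ring.
- **Ring:** Both prongs went in on the first try and seated fully. After about 85° of spanner turn, the torque jumped from about 0.1 to 2.5 N·m and held. I backed off only within the prong play before lifting out. One reading didn't fit: I never clearly saw the expected 0.22 N·m drag. I took the jump as the stop because a plain drag would have slipped well below it.
- **Spanner:** It is upright in the rack, at the same height as before within about 1 mm.
- **Last checks:** The bar fits as flat within about 1.5°, with its nose between two lugs. It sits about 4–5° askew in the channel's side play, where the lug pushed it, and I left it so. The last pictures show no change in the glue bottle, mallet or jar. Wrist forces at my readings stayed under about 40 N. The highest, 37 N, was while seating the spanner.

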